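# Close, set and lock the bedside humidifier

## Robot

A 6-joint arm with a two-finger parallel gripper is mounted at the origin on the work surface. World frame = base frame: x ahead of the robot, y to its left, z up, the work surface at z = 0. Lengths are in m, angles in rad, forces in N, time in s.
With the tool pointing down it reaches from about 0.4 to 0.825 m from the base axis. Payload 7 kg.
Tool frame: the origin (TCP) lies between the finger pads, 19 mm behind the fingertips; this is the grasp point; z points along the fingers, y is the line along which they close (so a half turn about z gives the same grasp; the last joint's range is limited). The gripper opens to 88 mm and grips with 3 to 60 N. Pads are 19 mm wide; open, the fingers measure 130 mm over their backs; the gripper's body (78 mm by 193 mm) begins 47 mm behind the grasp point.
Start: joints at [-0.854, 0.359, 0.012, 0, -1.224, -0.288], TCP at [0.281, -0.614, 0.245] pointing down, gripper open.
Joint ranges: [-3.07, 3.07], [-1.43, 2.12], [-1.02, 1.25], [-3.03, 1.67], [-3.05, -0], [-3.03, 3.03]. Speed limits (rad/s): [2.39, 2.39, 3.01, 3.14, 3.14, 3.14].

## Interface

Orientations are given as [roll, pitch, yaw] about the fixed x, y, z axes, in that order (R = Rz(yaw) Ry(pitch) Rx(roll)).
In Python, from station import * gives the robot as it stands.
- The arm moves only by the tool servo_tool, never from a script. Its argument "moves" is a list of rows, each an object of numbers: "jaw": the opening, from 0 (shut) to 1 (fully open); "dx", "dy", "dz": the shift along the world's x, y, z in m; "roll": the turn about the world's z in degrees. A call has exactly 10 rows; each row shifts and turns the commanded pose from where the row before left it; what a row does not reach is not made up. A row lasts 1/8 s, in which the tool goes at most 62.5 mm and 10.7 degrees, less where a joint would pass 70% of its speed; a pose out of reach is approached as far as the arm can. A call with a gripper value outside its range is refused whole. The fingers move at their own pace and stop on an object; "newtons" is the grip in N (left out, the last holds). Time passes only in rows, so rows that do not move let the fingers close, or fill a call up. It gives the time, the measured TCP pose, the force, the opening and the grip force at its end, in the units of the state.
- get_state(): the state, without advancing time (a new reading comes with each control period).
- grab_frame(name): name is "scene" or "side" or "wrist"; returns (picture, depth): 384x512x3 uint8, red, green, blue; 384x512 float32, m along the optical axis (not along the pixel's ray), 0 where there is no reading.
- calibration(name): a dict with "intrinsics" (3x3 intrinsics, pixels), "R" (3x3) and "t" (3): a world point X has camera coordinates R X + t. Camera axes: x right, y down, z forward; pixel columns grow to the right and rows downward; lengths in m; the calibration is good to about 2 mm. The wrist camera is an equidistant fisheye: a pixel r from the principal point sees the ray r / f radians off the axis. A picture is of the moment at which its call begins: read the wrist's pose just before it. calibration takes no time and is no camera call; for the wrist camera it gives the pose at the moment of the call.
- job_done(): hands the job in; it is judged then, once.
The state is a dict: "t": time; "q": joint angles; "qd": joint speeds; "joint_efforts": joint torques, N m; "eef_pos": TCP position; "ee_rot": TCP orientation; "force": force on the tool from outside, world axes, zero at the start; "moment": the same for the moment, N m; "width": finger opening in m; "gripper_force": force on a finger pad.
Only numpy, scipy, OpenCV 4.12 (cv2) and the standard library are available. Lean on these libraries where they do the work, as an engineer would, in place of code of your own. Each camera call takes 0.05 s, during which the arm holds its last target. There are 200 camera calls.

## Task

The bedside humidifier has just been refilled. First press its lid down until it clicks fully shut, then turn the dial clockwise until its pointer lines up with the raised mark on the housing, and then slide the fork-shaped child lock over the dial until it clicks home. Leave the phone, the book and the mug where they are.

Things in the scene. Friction and masses are not known exactly. Their poses are not given: they have to be found in the camera images.
- humidifier: Off-white box-shaped humidifier, 230 (x) x 250 (y) x 110 mm high, standing still on the table (it does not move); origin at the centre of its underside. In its own frame the -x side is the front; the flat top panel is at z = 110 mm. Grey lid on the +y half; dial and child lock on the -y half, on the line y = -65 mm.
- lid (a joint): Hinge angle of the lid, rad: 0 = fully shut, grows as its front edge rises; stays where it is left. Grey plate 180 long x 110 wide x 8 mm, hinged at its rear (+x) edge about the humidifier's y axis; shut, its top is 120 mm above the table. Over the last 12 mm of its front edge's travel it must be snapped past a sprung catch (about 11 N at the press pad).
- lid_press (a point): Middle of the black press pad (40 x 80 mm) on the lid's top face, 145 mm from the hinge, 35 mm behind the front edge; z normal to the lid. The catch's bracket stands in front of the middle of the lid's front edge (humidifier x = -104 to -112 mm), its top 12 mm above the shut lid.
- lid_hinge (a point): On the lid's hinge axis, at mid width of the lid, at its lower face (112 mm above the table, humidifier x = 95, y = 62.5 mm). The press pad is 145 mm along the lid from here and 8 mm above this face.
- dial (a joint): Angle of the dial, rad, growing clockwise seen from above: 0 = end stop, 2.60 = pointer on the mark, 4.2 = other stop; stays where it is left, needs a firm grip (0.08 N m). Vertical axis at humidifier x = 45, y = -65 mm. Its black grip is an upright bar 14 mm wide, from 118 to 148 mm above the table, with a blunt tail 20 mm and a pointed nose 31 mm from the axis.
- dial_grip (a point): On the dial's axis, 4 mm below the top of the bar (144 mm above the table, 34 mm above the top panel): where the tool point should be to grip the bar across its width. x of this frame points along the bar to the nose.
- dial_pointer (a point): The tip of the dial's pointed nose, 31 mm from its axis; a white line on top of the bar leads to it.
- mark (a point): Top of the raised mark, a black rib 18 x 5 mm and 4 mm high on the top panel, 43 mm from the dial's axis on the rear (+x) side, in line with the lock's travel.
- lock (a joint): Travel of the child lock, m, along humidifier +x: 0 = parked at the front, 0.060 = fully home; stays where it is left (2 N to slide). Aluminium carriage 40 x 46 x 16 mm with two round prongs to +x (38 mm long, 18 mm clear between) that pass either side of the dial's bar only with the pointer at the mark. From 0.047 to 0.054 a sprung catch resists (about 8 N), then snaps it home.
- lock_tab (a point): Middle of the top edge of the lock's upright tab: a plate 8 mm thick in x, 30 mm wide in y, standing 28 mm above the carriage (from 130 to 158 mm above the table). Parked it is at humidifier x = -73, y = -65 mm.
- phone: Black phone, 148 x 72 x 9 mm, lying flat; bystander. Origin at the centre of its underside.
- paperback: Yellow paperback, 180 x 112 x 24 mm, lying flat; bystander. Origin at the centre of its underside.
- mug: White mug, 80 mm across, 90 mm high, handle at its +y; bystander. Origin at the centre of its underside.

How it is judged:
By the outcome, as a careful person would: the job done as asked, in the order asked, and still so for the second after the job is handed in, with the robot touching nothing.
It also fails if it takes over 72 s, if anything falls off the work surface, if the arm or the gripper's body presses on something with over 40 N, if the wrist force passes 120 N, or if a joint passes its speed limit or range.

## Working session

There is one attempt and no reset: what is moved stays moved. The work goes in short steps, Python scripts to look and compute and a tool call to move; the robot and the scene stay as the last step left them, time stands still between calls to the robot, and variables do not carry over. Pictures are saved under pics/ and viewed, at most 10 in all, crops included, and the job is handed in when it is done.

Besides the shell and the picture viewer there is one more tool, called after "Emit:" as name(argument=value, ...), one argument or row to a line, values as JSON. servo_tool: Moves the arm, as the interface text tells. Its arguments: {"type":"object","properties":{"moves":{"type":"array","items":{"type":"object","properties":{"jaw":{"type":"number"},"dx":{"type":"number"},"dy":{"type":"number"},"dz":{"type":"number"},"roll":{"type":"number"}}}},"newtons":{"type":"number"}},"required":["moves"]}

```bash
mkdir -p pics; ls; python3 - <<'E'
from station import *
import cv2,numpy as np
s=get_state();print(s)
for n in ["scene","side"]:
    p,d=grab_frame(n);cv2.imwrite(f"pics/{n}0.png",p[:,:,::-1]);np.savez(f"pics/{n}0.npz",p=p,d=d)
    c=calibration(n);print(n,c)
E
```

```text
pics
{'t': 0.0, 'q': array([-8.53926070e-01,  3.59393868e-01,  1.10650527e-02, -3.77735614e-04,
       -1.22411837e+00, -2.88120618e-01]), 'qd': array([ 0.00068267, -0.0006762 , -0.00070443,  0.00039032, -0.00066599,
       -0.00082928]), 'joint_efforts': array([ 2.41201858e-03, -5.82713914e+01,  2.93052810e+01,  6.99740499e+00,
        6.75927935e-03, -1.61017288e-04]), 'eef_pos': array([ 0.28042305, -0.61347979,  0.24441588]), 'ee_rot': array([ 3.13990893e+00, -1.28684669e-04, -2.71297155e+00]), 'force': array([0.06317963, 0.27639212, 0.20967446]), 'moment': array([ 0.02010459, -0.00067234, -0.03110556]), 'gripper_force': 0.0, 'width': 0.0871974516807832}
scene {'intrinsics': array([[360.61219753,   0.        , 251.29788121],
       [  0.        , 360.61219753, 190.53090612],
       [  0.        ,   0.        ,   1.        ]]), 'R': array([[-0.37276915,  0.92780394,  0.01493379],
       [ 0.77217981,  0.31908739, -0.54947392],
       [-0.51456925, -0.19329535, -0.8353774 ]]), 't': array([ 0.21550232, -0.44123702,  1.39553424])}
side {'intrinsics': array([[493.80226133,   0.        , 254.3312337 ],
       [  0.        , 493.80226133, 194.75942585],
       [  0.        ,   0.        ,   1.        ]]), 'R': array([[-0.98194715, -0.18883062,  0.01108092],
       [-0.10549024,  0.49805722, -0.86070368],
       [ 0.15700827, -0.84633445, -0.50898565]]), 't': array([0.63327668, 0.15498126, 1.17841831])}
```

View pics/scene0.png

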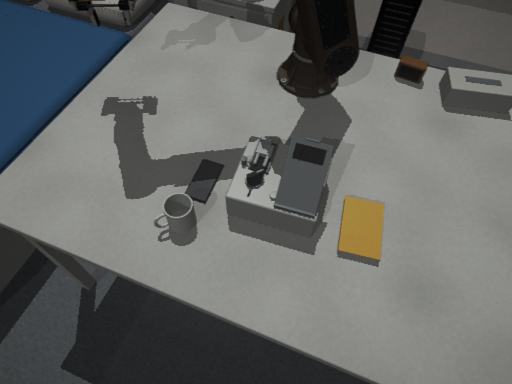

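View pics/side0.png

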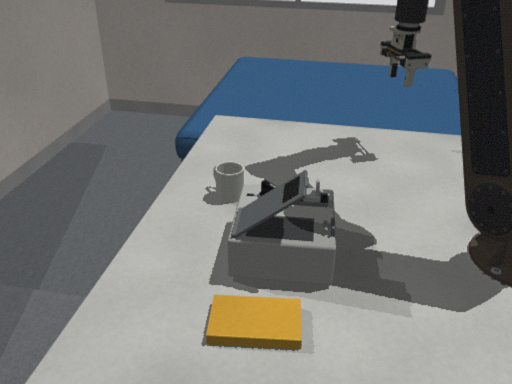

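The scene view shows the lid standing open at (305,175), the dial at (256,180), the lock at (258,152), the phone at (205,180), the mug at (180,212) and the book at (362,228). The side view shows the lid raised about 40°, with the box at (285,240).

```bash
cat > h.py <<'E'
from station import *
import cv2,numpy as np
def cloud(c,d):
    K,R,t=c["intrinsics"],c["R"],c["t"]
    v,u=np.mgrid[:d.shape[0],:d.shape[1]]
    P=np.stack([(u-K[0,2])/K[0,0]*d,(v-K[1,2])/K[1,1]*d,d],-1)
    return (P-t)@R
def ray_plane(c,uv,z,fish=False):
    K,R,t=c["intrinsics"],c["R"],c["t"]
    uv=np.atleast_2d(np.asarray(uv,float))
    m=(uv-K[:2,2])/[K[0,0],K[1,1]]
    if fish:
        r=np.linalg.norm(m,axis=1,keepdims=True)+1e-9
        dd=np.hstack([m/r*np.sin(r),np.cos(r)])
    else: dd=np.hstack([m,np.ones((len(m),1))])
    w=dd@R; o=-R.T@t
    return o+w*((z-o[2])/w[:,2])[:,None]
E
python3 - <<'E'
from h import *
img=np.zeros((500,500,3),np.uint8)
A=[]
for n in ["scene","side"]:
    f=np.load(f"pics/{n}0.npz");P=cloud(calibration(n),f["d"]);ok=(f["d"]>0)&(P[...,2]>0.008)&(P[...,2]<.3)&(P[...,0]>.25)&(P[...,0]<.9)&(abs(P[...,1])<.35)
    Q=P[ok];A.append(Q);C=f["p"][ok]
    if n=="scene": S,SC=Q,C
    # horizontal top panel
    k=abs(Q[:,2]-.11)<.004
    print(n,len(Q),k.sum(),np.median(Q[k],0),np.percentile(Q[k],[1,99],axis=0))
    # vertical walls
    w=(Q[:,2]>.03)&(Q[:,2]<.1)
    print("wall",np.percentile(Q[w],[1,99],axis=0))
    # draw height
    for p,c in zip(Q,C):
        i=int((.85-p[0])*800);j=int((.3-p[1])*800)
        if 0<=i<499 and 0<=j<499: cv2.circle(img,(j,i),1,tuple(int(min(255,x*1.6)) for x in c[::-1]) if n=="scene" else (0,int(min(255,p[2]*1000)),0 if p[2]<.1 else 200),-1)
cv2.imwrite("pics/top.png",img)
E
```

```text
scene 11294 2294 [0.60754955 0.04361069 0.11015931] [[ 0.45384393 -0.04593126  0.10637124]
 [ 0.67853731  0.20578343  0.11378098]]
wall [[ 0.66406356 -0.18811428  0.03081765]
 [ 0.80037531  0.20760103  0.09909948]]
side 13278 3474 [0.53355713 0.13766649 0.11150738] [[ 0.44316767 -0.03481392  0.10663746]
 [ 0.67432083  0.20809104  0.1138483 ]]
wall [[ 0.43939831 -0.18481807  0.03055449]
 [ 0.78067335  0.21255328  0.09901997]]
```

View pics/top.png

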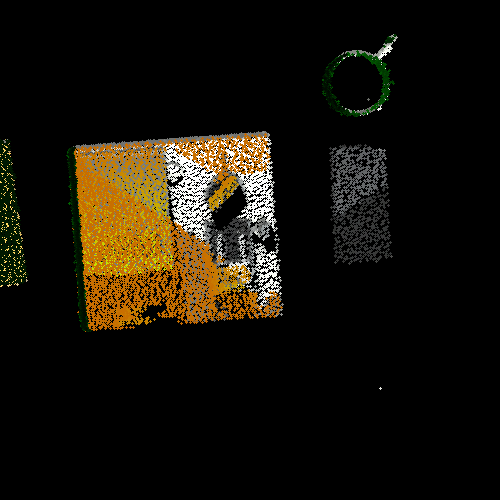

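The height map shows the box as a slightly turned square, with the phone right of it, the mug at top right and the lid covering the left half.

```bash
python3 - <<'E'
from h import *
R=[]
for n in ["scene","side"]:
    f=np.load(f"pics/{n}0.npz");P=cloud(calibration(n),f["d"])
    ok=(f["d"]>0)&(P[...,2]>.02)&(P[...,0]>.42)&(P[...,0]<.70)&(P[...,1]>-.07)&(P[...,1]<.23)
    R.append(P[ok])
S,D=R
def line(x,y):
    for _ in range(4):
        c=np.polyfit(x,y,1);r=y-np.polyval(c,x);k=abs(r)<max(2*r.std(),.001);x,y=x[k],y[k]
    return c,r.std(),len(x)
w=S[(S[:,2]>.03)&(S[:,2]<.1)]; a=line(w[:,1],w[:,0]);print("rear x(y)",a)
w=D[(D[:,2]>.03)&(D[:,2]<.1)&(D[:,0]<.66)]; w=w[w[:,1]>np.percentile(w[:,1],50)-.02];b=line(w[:,0],w[:,1]);print("+y y(x)",b)
for n,Q in (("S",S),("D",D)):
    q=Q[abs(Q[:,2]-.11)<.005];print(n,"top z",np.median(q[:,2]),cv2.minAreaRect((q[:,:2]*1000).astype(np.float32)))
yaw=(np.arctan(-a[0][0])+np.arctan(b[0][0]))/2
# corner
m1,c1=a[0];m2,c2=b[0];y=(m2*c1+c2)/(1-m1*m2);x=m1*y+c1
Rz=np.array([[np.cos(yaw),-np.sin(yaw)],[np.sin(yaw),np.cos(yaw)]])
o=np.array([x,y])-Rz@[.115,.125];print("yaw",yaw,np.arctan(-m1),np.arctan(m2),"origin",o)
# lid: in humidifier frame
for n,Q in (("S",S),("D",D)):
    L=(Q[:,:2]-o)@Rz; z=Q[:,2]
    k=(L[:,1]>.01)&(z>.125)&(L[:,0]<.08); print(n,line(L[k,0],z[k]), "max",z[k].max(),L[k,0].min())
    k=(L[:,1]<-.01)&(z>.115);H=np.c_[L[k]*1000,z[k]*1000]
    for lo,hi in ((114,122),(122,134),(134,144),(144,152),(152,162)):
        h=H[(H[:,2]>lo)&(H[:,2]<hi)]
        if len(h): print(lo,len(h),h.mean(0).round(),h.min(0).round(),h.max(0).round())
np.savez("pose.npz",o=o,yaw=yaw)
for nm,p in dict(dial=(.045,-.065),tab=(-.073,-.065),mark=(.088,-.065),press=(-.05,.0625)).items(): print(nm,o+Rz@p)
E
```

```text
rear x(y) (array([-0.07627651,  0.68057894]), np.float64(0.0006947736304507411), 1013)
+y y(x) (array([0.07675978, 0.16086289]), np.float64(0.001227015222205301), 2375)
S top z 0.11018259527981372 ((561.1738891601562, 78.9529800415039), (229.9634552001953, 249.3634796142578), 4.2900848388671875)
D top z 0.11154686318330392 ((559.6726684570312, 81.6571044921875), (229.60238647460938, 251.16441345214844), 4.275841236114502)
yaw 0.07636932779693184 0.0761290997433484 0.07660955585051527 origin [0.55929081 0.07845393]
S (array([-0.79964741,  0.19823466]), np.float64(0.0017606586549392986), 2356) max 0.2337672138775271 -0.0468519469699077
114 285 [ -3. -63. 118.] [-101. -115.  115.] [ 73. -10. 122.]
122 341 [-28. -69. 129.] [ -80. -115.  122.] [ 63. -42. 134.]
134 70 [  3. -62. 139.] [ -73. -110.  134.] [ 63. -43. 144.]
144 107 [ 19. -62. 148.] [-71. -81. 144.] [ 63. -43. 152.]
152 32 [-71. -64. 157.] [-79. -78. 153.] [-68. -51. 160.]
D (array([-0.79706092,  0.1997003 ]), np.float64(0.0010934036427831723), 1383) max 0.2351745962172047 -0.11002644850721285
114 199 [-51. -53. 118.] [-99. -93. 115.] [ 97. -31. 122.]
122 188 [-44. -56. 129.] [-80. -86. 122.] [ 64. -38. 134.]
134 52 [ 18. -59. 139.] [-76. -77. 134.] [ 64. -44. 144.]
144 87 [ 27. -59. 149.] [-76. -80. 144.] [ 63. -43. 152.]
152 29 [-72. -60. 157.] [-75. -77. 152.] [-68. -48. 161.]
dial [0.60911883 0.01707667]
tab [0.49146276 0.00807385]
mark [0.65199349 0.02035736]
press [0.5046681  0.13695701]
```

Emit:
servo_tool(
  moves=[
    {"jaw":0,"dx":0.018,"dy":0.048,"dz":0.02,"roll":-2},
    {"jaw":0,"dx":0.018,"dy":0.048,"dz":0.02,"roll":-2},
    {"jaw":0,"dx":0.018,"dy":0.048,"dz":0.02,"roll":-2},
    {"jaw":0,"dx":0.018,"dy":0.048,"dz":0.02,"roll":-2},
    {"jaw":0,"dx":0.018,"dy":0.048,"dz":0.02,"roll":-2},
    {"jaw":0,"dx":0.018,"dy":0.048,"dz":0.02,"roll":-2},
    {"jaw":0,"dx":0.018,"dy":0.048,"dz":0.02,"roll":-2},
    {"jaw":0,"dx":0.018,"dy":0.048,"dz":0.02,"roll":-2},
    {"jaw":0,"dx":0.018,"dy":0.048,"dz":0,"roll":-2},
    {"jaw":0,"dx":0.018,"dy":0.048,"dz":0,"roll":-2},
  ],
  newtons=20,
)

```text
t: 1.35
eef_pos: [0.4608, -0.1321, 0.4055]
ee_rot: [3.141, 0.001, -3.063]
force: [-0.1, -0.2, 0.3]
width: 0.0007
gripper_force: 0.0
```

Emit:
servo_tool(
  moves=[
    {"jaw":0,"dx":0.018,"dy":0.048},
    {"jaw":0,"dx":0.018,"dy":0.048},
    {"jaw":0,"dx":0.018,"dy":0.048},
    {"jaw":0,"dx":0.018,"dy":0.048},
    {"jaw":0},
    {"jaw":0},
    {"jaw":0},
    {"jaw":0},
    {"jaw":0},
    {"jaw":0},
  ],
)

```text
$.moves[0]: bad value
```

```bash
python3 - <<'E'
from h import *
c=calibration("wrist");p,d=grab_frame("wrist");np.savez("pics/w1.npz",p=p,d=d,**c)
print(c["intrinsics"],-c["R"].T@c["t"])
cv2.imwrite("pics/w1.png",p[:,:,::-1])
E
```

```text
[[297.31863964   0.         252.05924761]
 [  0.         297.31863964 195.16044806]
 [  0.           0.           1.        ]] [ 0.37790212 -0.13966231  0.54377091]
```

View pics/w1.png

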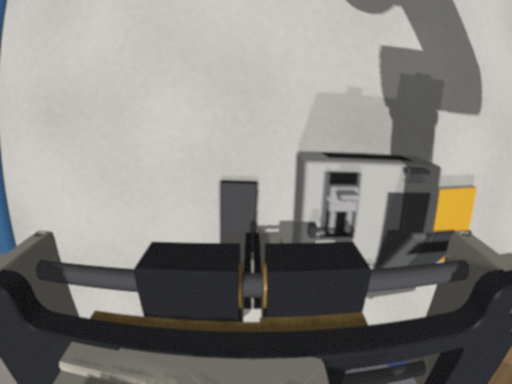

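The wrist view (camera behind the tool, image down = +x, right = +y) shows the lock at (342,205), the phone at (238,205) and the book at (455,210). The hand hides the dial.

Emit:
servo_tool(
  moves=[
    {"jaw":0,"dx":0.01,"dy":0.034,"dz":-0.01,"roll":0},
    {"jaw":0,"dx":0.01,"dy":0.034,"dz":-0.01,"roll":0},
    {"jaw":0,"dx":0.01,"dy":0.034,"dz":-0.01,"roll":0},
    {"jaw":0,"dx":0.01,"dy":0.034,"dz":-0.01,"roll":0},
    {"jaw":0,"dx":0.01,"dy":0.034,"dz":-0.015,"roll":0},
    {"jaw":0,"dx":0.01,"dy":0.034,"dz":-0.02,"roll":0},
    {"jaw":0,"dx":0.01,"dy":0.034,"dz":-0.02,"roll":0},
    {"jaw":0,"dx":0.01,"dy":0.034,"dz":-0.02,"roll":0},
    {"jaw":0,"dx":0,"dy":0,"dz":0,"roll":0},
    {"jaw":0,"dx":0,"dy":0,"dz":0,"roll":0},
  ],
)

```text
t: 2.65
eef_pos: [0.5405, 0.1379, 0.2903]
ee_rot: [-3.141, -0.001, -3.061]
force: [-0.3, -0.6, 0.0]
width: 0.0006
gripper_force: 0.0
```

Emit:
servo_tool(
  moves=[
    {"jaw":0,"dx":0,"dy":0,"dz":-0.027,"roll":0},
    {"jaw":0,"dx":0,"dy":0,"dz":-0.027,"roll":0},
    {"jaw":0,"dx":-0.007,"dy":0,"dz":-0.01,"roll":0},
    {"jaw":0,"dx":-0.006,"dy":-0.001,"dz":-0.01,"roll":0},
    {"jaw":0,"dx":-0.0055,"dy":0,"dz":-0.01,"roll":0},
    {"jaw":0,"dx":-0.005,"dy":-0.001,"dz":-0.0105,"roll":0},
    {"jaw":0,"dx":-0.004,"dy":0,"dz":-0.0105,"roll":0},
    {"jaw":0,"dx":-0.0035,"dy":0,"dz":-0.0105,"roll":0},
    {"jaw":0,"dx":-0.0025,"dy":0,"dz":-0.0105,"roll":0},
    {"jaw":0,"dx":-0.0015,"dy":0,"dz":-0.0105,"roll":0},
  ],
)

```text
t: 3.9
eef_pos: [0.5054, 0.1361, 0.1531]
ee_rot: [-3.141, -0.0, -3.062]
force: [-0.6, -0.5, 0.8]
width: 0.0004
gripper_force: 0.4
```

Emit:
servo_tool(
  moves=[
    {"jaw":0,"dx":0,"dy":0,"dz":-0.002,"roll":0},
    {"jaw":0,"dx":0,"dy":0,"dz":-0.002,"roll":0},
    {"jaw":0,"dx":0,"dy":0,"dz":-0.002,"roll":0},
    {"jaw":0,"dx":0,"dy":0,"dz":-0.002,"roll":0},
    {"jaw":0,"dx":0,"dy":0,"dz":-0.002,"roll":0},
    {"jaw":0,"dx":0,"dy":0,"dz":-0.002,"roll":0},
    {"jaw":0,"dx":0,"dy":0,"dz":-0.001,"roll":0},
    {"jaw":0,"dx":0,"dy":0,"dz":-0.001,"roll":0},
    {"jaw":0,"dx":0,"dy":0,"dz":-0.001,"roll":0},
    {"jaw":0,"dx":0,"dy":0,"dz":0,"roll":0},
  ],
)

```text
t: 5.15
eef_pos: [0.5059, 0.1362, 0.139]
ee_rot: [3.141, 0.0, -3.062]
force: [-0.9, -0.1, 2.7]
width: 0.0006
gripper_force: 1.4
```

Emit:
servo_tool(
  moves=[
    {"jaw":0,"dx":0,"dy":0,"dz":-0.001,"roll":0},
    {"jaw":0,"dx":0,"dy":0,"dz":-0.001,"roll":0},
    {"jaw":0,"dx":0,"dy":0,"dz":-0.001,"roll":0},
    {"jaw":0,"dx":0,"dy":0,"dz":0,"roll":0},
    {"jaw":0,"dx":0,"dy":0,"dz":0,"roll":0},
    {"jaw":0,"dx":0,"dy":0,"dz":0,"roll":0},
    {"jaw":0,"dx":0,"dy":0,"dz":0,"roll":0},
    {"jaw":0,"dx":0,"dy":0,"dz":0,"roll":0},
    {"jaw":0,"dx":0,"dy":0,"dz":0,"roll":0},
    {"jaw":0,"dx":0,"dy":0,"dz":0,"roll":0},
  ],
)

```text
t: 6.4
eef_pos: [0.506, 0.1362, 0.1386]
ee_rot: [3.141, 0.002, -3.061]
force: [-11.8, -0.2, 28.3]
width: 0.0004
gripper_force: 14.0
```

Emit:
servo_tool(
  moves=[
    {"jaw":0,"dx":0,"dy":0,"dz":0.04,"roll":0},
    {"jaw":0,"dx":0.0,"dy":-0.0,"dz":0.04,"roll":0},
    {"jaw":0,"dx":0.04,"dy":-0.024,"dz":0.02,"roll":0},
    {"jaw":0,"dx":0.04,"dy":-0.024,"dz":0.02,"roll":0},
    {"jaw":0,"dx":0.04,"dy":-0.023,"dz":0,"roll":0},
    {"jaw":0,"dx":0.04,"dy":-0.023,"dz":0,"roll":0},
    {"jaw":0,"dx":0.04,"dy":-0.022,"dz":0,"roll":0},
    {"jaw":0,"dx":0,"dy":0,"dz":0,"roll":0},
    {"jaw":0,"dx":0,"dy":0,"dz":0,"roll":0},
    {"jaw":0,"dx":0,"dy":0,"dz":0,"roll":0},
  ],
)

```text
t: 7.65
eef_pos: [0.7051, 0.0206, 0.2561]
ee_rot: [3.141, 0.0, -3.061]
force: [0.3, -1.1, 1.4]
width: 0.0008
gripper_force: 0.0
```

```bash
python3 - <<'E'
from h import *
c=calibration("wrist");p,d=grab_frame("wrist");np.savez("pics/w2.npz",p=p,d=d,**c)
print(get_state()["eef_pos"],-c["R"].T@c["t"])
cv2.imwrite("pics/w2.png",p[:,:,::-1])
E
```

```text
[0.70513058 0.02070932 0.25638837] [0.62232037 0.01299726 0.39440221]
```

View pics/w2.png

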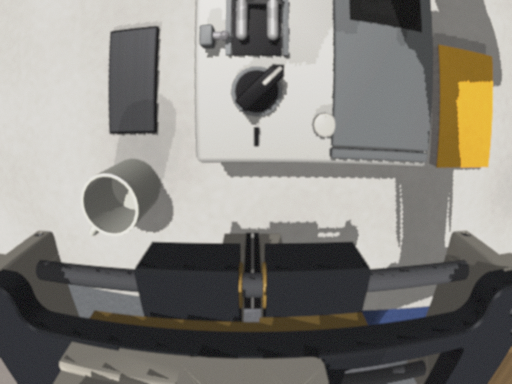

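The wrist view shows the lid shut. The dial is at (257,92) with its nose at (283,68), the mark at (257,136), the lock prongs at (240–275,20), and the mug, phone and book undisturbed. The nose has to turn about 133° clockwise to reach the mark.

```bash
cat >> h.py <<'E'
def wcloud(f):
    K,R,t,d=f["intrinsics"],f["R"],f["t"],f["d"]
    v,u=np.mgrid[:d.shape[0],:d.shape[1]]
    m=np.stack([(u-K[0,2])/K[0,0],(v-K[1,2])/K[1,1]],-1);r=np.linalg.norm(m,axis=-1,keepdims=True)+1e-9
    P=np.concatenate([m/r*np.tan(r),np.ones_like(r)],-1)*d[...,None]
    return (P-t)@R
E
python3 - <<'E'
from h import *
f=np.load("pics/w2.npz");P=wcloud(f);p=f["p"].astype(int);g=p.sum(2)/3
z=np.load("pose.npz");o=z["o"];yaw=float(z["yaw"])
print("q6",get_state()["q"])
v,u=np.mgrid[:384,:512]
box=lambda u0,u1,v0,v1:(u>=u0)&(u<u1)&(v>=v0)&(v<v1)&(f["d"]>0)
k=box(200,330,30,160);print("panel z",np.median(P[k&(g>150)][:,2]))
# bar top by depth
k=box(225,300,60,125)&(P[...,2]>.140);Q=P[k];print("bar n",len(Q),np.median(Q[:,2]))
r=cv2.minAreaRect((Q[:,:2]*1000).astype(np.float32));print("bar rect",r)
# white line in bar
k=box(245,292,60,100)&(g>140)&(P[...,2]>.140)
w=P[k];m=w[:,:2].mean(0);U,S,V=np.linalg.svd(w[:,:2]-m);print("white",k.sum(),m,np.degrees(np.arctan2(V[0,1],V[0,0])))
px=np.c_[u[k],v[k]];ext=px[np.argsort(px@np.array([1,-1]))[[0,-1]]];print(ext,ray_plane(f,ext,.148,True))
# mark
k=box(245,270,122,152)&(g<70);mm=np.c_[u[k],v[k]].mean(0);print("mark px",mm,k.sum(),ray_plane(f,mm,.114,True),np.median(P[k][:,2]))
# dial dark disc at its height
k=box(225,300,60,125)&(P[...,2]>.113)&(P[...,2]<.135)&(g<70);print("disc",k.sum(),P[k].mean(0) if k.any() else 0)
# lid
k=box(345,420,40,140);Q=P[k];print("lid z",np.percentile(Q[:,2],[2,50,98]))
# box +y... rear edge of top panel by brightness drop along col 225
for c in (210,240,290): 
    col=g[:,c];e=150+np.argmin(np.diff(col[150:175]));print(c,e,ray_plane(f,(c,e+.5),.11,True))
for r in (60,100,140):
    e=185+np.argmax(abs(np.diff(g[r,185:210])));print(r,e,ray_plane(f,(e+.5,r),.11,True))
print("pred rear",.68058-.0763*0,o)
E
```

```text
q6 [ 3.04699058e-01  4.02490615e-01  1.03198927e-01 -3.47043309e-05
 -1.27088977e+00 -1.79490920e+00]
panel z 0.10901970719510767
bar n 956 0.14684547189523994
bar rect ((606.8080444335938, 19.676069259643555), (14.396697044372559, 50.65056610107422), 49.3634147644043)
white 108 [0.59708271 0.02777115] -39.27225881974767
[[263  83]
 [283  64]] [[0.60500217 0.02076208 0.148     ]
 [0.58748542 0.0356381  0.148     ]]
mark px [256.14545455 135.67272727] 55 [[0.65282818 0.01963941 0.114     ]] 0.11301896693736527
disc 724 [0.61197603 0.01774968 0.1177593 ]
lid z [0.1175011  0.11901887 0.12052881]
210 159 [[ 0.6799166  -0.02328804  0.11      ]]
240 161 [[0.67974196 0.00618324 0.11      ]]
290 161 [[0.6756332  0.05488229 0.11      ]]
60 194 [[ 0.5838304 -0.0443853  0.11     ]]
100 193 [[ 0.62279089 -0.04258423  0.11      ]]
140 195 [[ 0.66154782 -0.03852936  0.11      ]]
pred rear 0.68058 [0.55929081 0.07845393]
```

Emit:
servo_tool(
  moves=[
    {"jaw":0.34,"dx":-0.0095,"dy":-0.0004,"dz":-0.005,"roll":10.4},
    {"jaw":0.34,"dx":-0.0095,"dy":-0.0004,"dz":-0.005,"roll":10.4},
    {"jaw":0.34,"dx":-0.0095,"dy":-0.0004,"dz":-0.005,"roll":10.4},
    {"jaw":0.34,"dx":-0.0095,"dy":-0.0004,"dz":-0.005,"roll":10.4},
    {"jaw":0.34,"dx":-0.0095,"dy":-0.0004,"dz":-0.005,"roll":10.4},
    {"jaw":0.34,"dx":-0.0095,"dy":-0.0004,"dz":-0.005,"roll":10.4},
    {"jaw":0.34,"dx":-0.0095,"dy":-0.0004,"dz":-0.005,"roll":10.4},
    {"jaw":0.34,"dx":-0.0095,"dy":-0.0004,"dz":-0.005,"roll":10.4},
    {"jaw":0.34,"dx":-0.0095,"dy":-0.0004,"dz":-0.005,"roll":10.4},
    {"jaw":0.34,"dx":-0.0095,"dy":-0.0004,"dz":-0.005,"roll":10.4},
  ],
  newtons=40,
)

```text
t: 8.95
eef_pos: [0.6099, 0.0167, 0.2065]
ee_rot: [-3.14, 0.0, -1.24]
force: [-0.1, 0.2, -0.7]
width: 0.0297
gripper_force: 0.0
```

Emit:
servo_tool(
  moves=[
    {"jaw":0.34,"dx":0,"dy":0,"dz":0,"roll":10.4},
    {"jaw":0.34,"dx":0,"dy":0,"dz":0,"roll":10.4},
    {"jaw":0.34,"dx":0,"dy":0,"dz":0,"roll":10.4},
    {"jaw":0.34,"dx":0,"dy":0,"dz":0,"roll":0},
    {"jaw":0.34,"dx":0,"dy":0,"dz":0,"roll":0},
    {"jaw":0.34,"dx":0,"dy":0,"dz":-0.01,"roll":0},
    {"jaw":0.34,"dx":0,"dy":0,"dz":-0.01,"roll":0},
    {"jaw":0.34,"dx":0,"dy":0,"dz":-0.01,"roll":0},
    {"jaw":0.34,"dx":0,"dy":0,"dz":0,"roll":0},
    {"jaw":0.34,"dx":0,"dy":0,"dz":0,"roll":0},
  ],
)

```text
t: 10.2
eef_pos: [0.6108, 0.0161, 0.1759]
ee_rot: [3.141, -0.0, -0.702]
force: [0.0, 0.2, 0.9]
width: 0.0296
gripper_force: 0.0
```

Emit:
servo_tool(
  moves=[
    {"jaw":0.34,"dx":0,"dy":0,"dz":-0.011,"roll":0},
    {"jaw":0.34,"dx":0,"dy":0,"dz":-0.011,"roll":0},
    {"jaw":0.34,"dx":0,"dy":0,"dz":-0.01,"roll":0},
    {"jaw":0.34,"dx":0,"dy":0,"dz":0,"roll":0},
    {"jaw":0,"dx":0,"dy":0,"dz":0,"roll":0},
    {"jaw":0,"dx":0,"dy":0,"dz":0,"roll":0},
    {"jaw":0,"dx":0,"dy":0,"dz":0,"roll":0},
    {"jaw":0,"dx":0,"dy":0,"dz":0,"roll":0},
    {"jaw":0,"dx":0,"dy":0,"dz":0,"roll":0},
    {"jaw":0,"dx":0,"dy":0,"dz":0,"roll":0},
  ],
)

```text
t: 11.45
eef_pos: [0.6112, 0.0165, 0.1443]
ee_rot: [-3.14, -0.001, -0.702]
force: [2.6, 3.2, 2.4]
width: 0.0136
gripper_force: 40.0
```

Emit:
servo_tool(
  moves=[
    {"jaw":0,"dx":0,"dy":0,"dz":0,"roll":-10},
    {"jaw":0,"dx":0,"dy":0,"dz":0,"roll":-10},
    {"jaw":0,"dx":0,"dy":0,"dz":0,"roll":-10},
    {"jaw":0,"dx":0,"dy":0,"dz":0,"roll":-10},
    {"jaw":0,"dx":0,"dy":0,"dz":0,"roll":-10},
    {"jaw":0,"dx":0,"dy":0,"dz":0,"roll":-10},
    {"jaw":0,"dx":0,"dy":0,"dz":0,"roll":-10},
    {"jaw":0,"dx":0,"dy":0,"dz":0,"roll":-10},
    {"jaw":0,"dx":0,"dy":0,"dz":0,"roll":-10},
    {"jaw":0,"dx":0,"dy":0,"dz":0,"roll":-10},
  ],
)

```text
t: 12.7
eef_pos: [0.6104, 0.0165, 0.1443]
ee_rot: [3.141, 0.0, -2.453]
force: [-1.1, 5.9, 4.9]
width: 0.014
gripper_force: 40.0
```

Emit:
servo_tool(
  moves=[
    {"jaw":0,"dx":0,"dy":0,"dz":0,"roll":-10},
    {"jaw":0,"dx":0,"dy":0,"dz":0,"roll":-10},
    {"jaw":0,"dx":0,"dy":0,"dz":0,"roll":-10},
    {"jaw":0,"dx":0,"dy":0,"dz":0,"roll":-5.4},
    {"jaw":0,"dx":0,"dy":0,"dz":0,"roll":0},
    {"jaw":0,"dx":0,"dy":0,"dz":0,"roll":0},
    {"jaw":0,"dx":0,"dy":0,"dz":0,"roll":0},
    {"jaw":0,"dx":0,"dy":0,"dz":0,"roll":0},
    {"jaw":0,"dx":0,"dy":0,"dz":0,"roll":0},
    {"jaw":0,"dx":0,"dy":0,"dz":0,"roll":0},
  ],
)

```text
t: 13.95
eef_pos: [0.6103, 0.0168, 0.1443]
ee_rot: [3.141, -0.0, -3.065]
force: [-1.4, 5.4, 5.3]
width: 0.0136
gripper_force: 40.0
```

Emit:
servo_tool(
  moves=[
    {"jaw":0.34,"dx":0,"dy":0,"dz":0,"roll":0},
    {"jaw":0.34,"dx":0,"dy":0,"dz":0,"roll":0},
    {"jaw":0.34,"dx":0,"dy":0,"dz":0,"roll":0},
    {"jaw":0.34,"dx":0,"dy":0,"dz":0.03,"roll":0},
    {"jaw":0.34,"dx":0,"dy":0,"dz":0.04,"roll":0},
    {"jaw":0,"dx":0.025,"dy":0,"dz":0.04,"roll":0},
    {"jaw":0,"dx":0.03,"dy":0,"dz":0,"roll":0},
    {"jaw":0,"dx":0.03,"dy":0,"dz":0,"roll":0},
    {"jaw":0,"dx":0,"dy":0,"dz":0,"roll":0},
    {"jaw":0,"dx":0,"dy":0,"dz":0,"roll":0},
  ],
)

```text
t: 15.2
eef_pos: [0.6951, 0.0159, 0.2532]
ee_rot: [-3.141, -0.001, -3.066]
force: [-0.5, 0.4, 0.7]
width: 0.0005
gripper_force: 0.0
```

```bash
python3 - <<'E'
from h import *
c=calibration("wrist");p,d=grab_frame("wrist");np.savez("pics/w3.npz",p=p,d=d,**c)
f=np.load("pics/w3.npz");P=wcloud(f);g=p.astype(int).sum(2)/3
cv2.imwrite("pics/w3.png",cv2.resize(p[0:180,170:350,::-1],None,fx=3,fy=3,interpolation=cv2.INTER_CUBIC))
v,u=np.mgrid[:384,:512]
box=lambda u0,u1,v0,v1:(u>=u0)&(u<u1)&(v>=v0)&(v<v1)&(d>0)
k=box(215,310,50,130)&(P[...,2]>.140);Q=P[k]
print("bar",cv2.minAreaRect((Q[:,:2]*1000).astype(np.float32)))
w=P[k&(g>140)];m=w[:,:2].mean(0);V=np.linalg.svd(w[:,:2]-m)[2];print("white",len(w),m,np.degrees(np.arctan(V[0,1]/V[0,0])))
k=box(235,280,120,155)&(g<70)&(P[...,2]<.12);print("mark",k.sum(),ray_plane(f,np.c_[u[k],v[k]].mean(0),.114,True), P[k].mean(0))
k=box(190,320,0,70)&(P[...,2]>.150);Q=P[k];print("tab",len(Q),Q.mean(0) if len(Q) else 0,np.ptp(Q,axis=0) if len(Q) else 0)
k=box(225,290,0,60)&(P[...,2]>.118)&(P[...,2]<.128);Q=P[k];print("prongs",len(Q),cv2.minAreaRect((Q[:,:2]*1000).astype(np.float32)),Q[:,0].max())
E
```

```text
bar ((611.7933349609375, 16.639755249023438), (42.725868225097656, 13.429551124572754), 3.0762274265289307)
white 81 [0.62542122 0.01746668] -0.21800016581568535
mark 70 [[0.64720091 0.01976786 0.114     ]] [0.64730615 0.01977894 0.11384458]
tab 0 0 0
prongs 1161 ((542.1173095703125, 8.485916137695312), (57.3228645324707, 57.930728912353516), 4.831313133239746) 0.5727142573798736
```

View pics/w3.png

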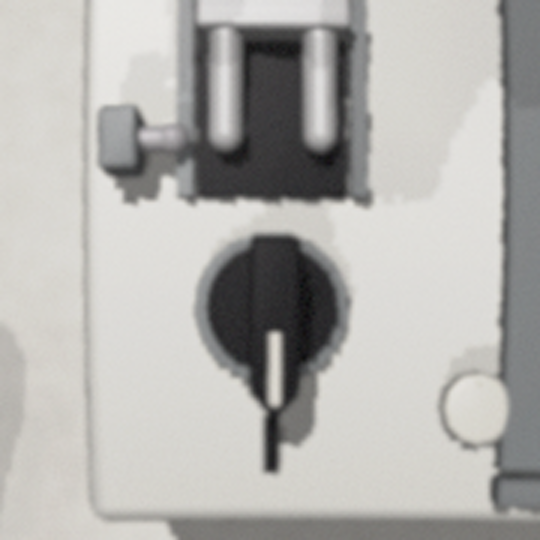

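The crop shows the nose (274,408) pointing down at the mark (271,440). The bar is parallel to the prongs at columns 227 and 319. I'll check the angle numerically.

```bash
python3 - <<'E'
from h import *
f=np.load("pics/w3.npz");p=f["p"];g=p.astype(float).sum(2)/3
def fit(rows,c0,c1,fn,z):
    uv=[]
    for r in rows:
        w=fn(g[r,c0:c1]);w=np.clip(w,0,None)
        if w.sum()>0: uv.append(((w*np.arange(c0,c1)).sum()/w.sum(),r))
    X=ray_plane(f,uv,z,True);c=np.polyfit(X[:,0],X[:,1],1);return np.degrees(np.arctan(c[0])),c,X[[0,-1]].round(4)
print("white",fit(range(112,133),255,268,lambda x:x-90,.148))
print("mark",fit(range(142,155),252,266,lambda x:120-x,.114))
print("prongL",fit(range(12,44),238,253,lambda x:x-110,.128))
print("prongR",fit(range(12,44),268,284,lambda x:x-110,.128))
v=np.round(g[80:112:6,248:276]).astype(int);print(v)
E
```

```text
white (np.float64(4.240717724360704), array([ 0.07414994, -0.02912195]), array([[0.6189, 0.0167, 0.148 ],
       [0.6353, 0.0179, 0.148 ]]))
mark (np.float64(-0.6503904965842343), array([-0.01135194,  0.02740154]), array([[0.6479, 0.0199, 0.114 ],
       [0.6594, 0.0201, 0.114 ]]))
prongL (np.float64(4.288313390481088), array([ 0.07498526, -0.04401501]), array([[ 0.5294, -0.0044,  0.128 ],
       [ 0.5587, -0.0021,  0.128 ]]))
prongR (np.float64(4.349444174576983), array([ 0.07605828, -0.01697035]), array([[0.527 , 0.0232, 0.128 ],
       [0.5564, 0.0254, 0.128 ]]))
[[172 159 154 152 140 110  72  51  51  53  51  51  50  50  49  49  46  46
   45  48  57  83 121 146 153 165 182 193]
 [ 56  51  51  47  48  41  45  52  57  54  52  54  51  54  53  50  44  49
   43  45  42  34  31  38  47  62  82 103]
 [ 50  46  48  45  44  41  43  52  53  52  52  50  49  47  51  45  44  43
   44  40  37  32  30  21  25  29  39  38]
 [ 48  47  46  44  38  37  44  49  48  51  49  50  47  47  46  44  43  43
   42  42  37  31  26  23  29  24  29  39]
 [ 44  42  45  43  39  38  42  46  49  46  46  47  44  44  41  44  43  43
   45  39  35  30  25  24  20  28  24  38]
 [ 44  43  38  46  41  33  37  41  44  47  57  83 113 127 120  94  60  44
   37  41  35  29  25  18  22  30  36  42]]
```

Emit:
servo_tool(
  moves=[
    {"jaw":0,"dx":-0.049,"dy":-0.002,"dz":0,"roll":0},
    {"jaw":0,"dx":-0.049,"dy":-0.002,"dz":0,"roll":0},
    {"jaw":0,"dx":-0.049,"dy":-0.002,"dz":0,"roll":0},
    {"jaw":0,"dx":-0.049,"dy":-0.002,"dz":0,"roll":0},
    {"jaw":0,"dx":-0.049,"dy":-0.002,"dz":0,"roll":0},
    {"jaw":0,"dx":0,"dy":0,"dz":0,"roll":0},
    {"jaw":0,"dx":0,"dy":0,"dz":-0.03,"roll":0},
    {"jaw":0,"dx":0,"dy":0,"dz":-0.033,"roll":0},
    {"jaw":0,"dx":0,"dy":0,"dz":-0.033,"roll":0},
    {"jaw":0,"dx":0,"dy":0,"dz":0,"roll":0},
  ],
)

```text
t: 16.5
eef_pos: [0.4492, 0.0055, 0.1563]
ee_rot: [-3.14, -0.004, -3.065]
force: [0.4, -0.0, 0.1]
width: 0.0001
gripper_force: 0.0
```

```bash
python3 - <<'E'
from h import *
s=get_state();print(s["eef_pos"],s["force"])
z=np.load("pose.npz");o=z["o"];yaw=float(z["yaw"]);c=calibration("side")
p,d=grab_frame("side");P=cloud(c,d)
K=c["intrinsics"];X=np.array([.4915,.0075,.15]);q=K@(c["R"]@X+c["t"]);q=q[:2]/q[2];print(q)
x,y=int(q[0]),int(q[1]);cv2.imwrite("pics/s2.png",cv2.resize(p[y-70:y+70,x-90:x+90,::-1],None,fx=4,fy=4,interpolation=cv2.INTER_CUBIC))
E
```

```text
[0.44924411 0.00551683 0.15630923] [ 0.4230389  -0.01117953  0.07954764]
[317.86013032 185.3972405 ]
```

View pics/s2.png

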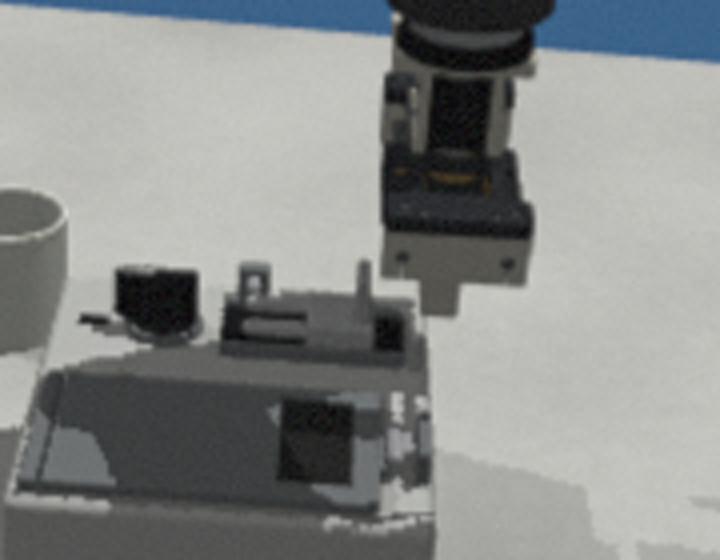

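The side crop shows the closed fingertip at (440,300) in front of the lock's tab at (363,275), with clear space between. I'll push along the humidifier's x.

Emit:
servo_tool(
  moves=[
    {"jaw":0,"dx":0.01,"dy":0.0008,"dz":0,"roll":0},
    {"jaw":0,"dx":0.01,"dy":0.0008,"dz":0,"roll":0},
    {"jaw":0,"dx":0.006,"dy":0.0005,"dz":0,"roll":0},
    {"jaw":0,"dx":0.006,"dy":0.0005,"dz":0,"roll":0},
    {"jaw":0,"dx":0.006,"dy":0.0005,"dz":0,"roll":0},
    {"jaw":0,"dx":0.006,"dy":0.0004,"dz":0,"roll":0},
    {"jaw":0,"dx":0.006,"dy":0.0004,"dz":0,"roll":0},
    {"jaw":0,"dx":0.006,"dy":0.0004,"dz":0,"roll":0},
    {"jaw":0,"dx":0.006,"dy":0.0004,"dz":0,"roll":0},
    {"jaw":0,"dx":0.006,"dy":0.0004,"dz":0,"roll":0},
  ],
)

```text
t: 17.8
eef_pos: [0.519, 0.0113, 0.1578]
ee_rot: [3.142, -0.0, -3.065]
force: [-2.5, 0.8, 1.3]
width: 0.0004
gripper_force: 1.2
```

Emit:
servo_tool(
  moves=[
    {"jaw":0,"dx":0.003,"dy":0.0002,"dz":0,"roll":0},
    {"jaw":0,"dx":0.003,"dy":0.0002,"dz":0,"roll":0},
    {"jaw":0,"dx":0.002,"dy":0.0002,"dz":0,"roll":0},
    {"jaw":0,"dx":0.002,"dy":0.0002,"dz":0,"roll":0},
    {"jaw":0,"dx":0.002,"dy":0.0001,"dz":0,"roll":0},
    {"jaw":0,"dx":0.002,"dy":0.0001,"dz":0,"roll":0},
    {"jaw":0,"dx":0.002,"dy":0.0001,"dz":0,"roll":0},
    {"jaw":0,"dx":0.002,"dy":0.0001,"dz":0,"roll":0},
    {"jaw":0,"dx":0,"dy":0,"dz":0,"roll":0},
    {"jaw":0,"dx":0,"dy":0,"dz":0,"roll":0},
  ],
)

```text
t: 19.05
eef_pos: [0.5374, 0.0125, 0.1582]
ee_rot: [3.142, 0.002, -3.065]
force: [-0.3, -0.6, 0.7]
width: 0.0002
gripper_force: 0.0
```

Emit:
servo_tool(
  moves=[
    {"jaw":0,"dx":0.001,"dy":0.0001,"dz":0,"roll":0},
    {"jaw":0,"dx":0.001,"dy":0.0001,"dz":0,"roll":0},
    {"jaw":0,"dx":0.001,"dy":0.0001,"dz":0,"roll":0},
    {"jaw":0,"dx":0,"dy":0,"dz":0,"roll":0},
    {"jaw":0,"dx":0,"dy":0,"dz":0,"roll":0},
    {"jaw":0,"dx":0,"dy":0,"dz":0,"roll":0},
    {"jaw":0,"dx":0,"dy":0,"dz":0,"roll":0},
    {"jaw":0,"dx":0,"dy":0,"dz":0,"roll":0},
    {"jaw":0,"dx":0,"dy":0,"dz":0,"roll":0},
    {"jaw":0,"dx":0,"dy":0,"dz":0,"roll":0},
  ],
)

```text
t: 20.3
eef_pos: [0.5381, 0.0124, 0.1577]
ee_rot: [-3.141, -0.003, -3.066]
force: [-7.5, 0.3, 5.4]
width: 0.0
gripper_force: 3.7
```

Emit:
servo_tool(
  moves=[
    {"jaw":0,"dx":0.0015,"dy":0.0001,"dz":0,"roll":0},
    {"jaw":0,"dx":0,"dy":0,"dz":0,"roll":0},
    {"jaw":0,"dx":0,"dy":0,"dz":0,"roll":0},
    {"jaw":0,"dx":0,"dy":0,"dz":0,"roll":0},
    {"jaw":0,"dx":0,"dy":0,"dz":0,"roll":0},
    {"jaw":0,"dx":0,"dy":0,"dz":0,"roll":0},
    {"jaw":0,"dx":0,"dy":0,"dz":0,"roll":0},
    {"jaw":0,"dx":0,"dy":0,"dz":0,"roll":0},
    {"jaw":0,"dx":0,"dy":0,"dz":0,"roll":0},
    {"jaw":0,"dx":0,"dy":0,"dz":0,"roll":0},
  ],
)

```text
t: 21.55
eef_pos: [0.5382, 0.0123, 0.1575]
ee_rot: [-3.141, -0.005, -3.066]
force: [-12.9, 1.5, 9.1]
width: 0.0002
gripper_force: 6.3
```

Hard stop, so the lock is home. Back off, rise and look from behind the dial.

Emit:
servo_tool(
  moves=[
    {"jaw":0,"dx":-0.02,"dy":-0.0015,"dz":0,"roll":0},
    {"jaw":0,"dx":-0.01,"dy":-0.001,"dz":0.04,"roll":0},
    {"jaw":0,"dx":0,"dy":0,"dz":0.05,"roll":0},
    {"jaw":0,"dx":0.04,"dy":0.003,"dz":0.03,"roll":0},
    {"jaw":0,"dx":0.05,"dy":0.003,"dz":0,"roll":0},
    {"jaw":0,"dx":0.05,"dy":0.003,"dz":0,"roll":0},
    {"jaw":0,"dx":0.045,"dy":0.003,"dz":0,"roll":0},
    {"jaw":0,"dx":0,"dy":0,"dz":0,"roll":0},
    {"jaw":0,"dx":0,"dy":0,"dz":0,"roll":0},
    {"jaw":0,"dx":0,"dy":0,"dz":0,"roll":0},
  ],
)

```text
t: 22.8
eef_pos: [0.6956, 0.0223, 0.2785]
ee_rot: [3.141, 0.001, -3.065]
force: [-0.1, 0.4, 0.1]
width: 0.0005
gripper_force: 0.0
```

```bash
python3 - <<'E'
from h import *
c=calibration("wrist");p,d=grab_frame("wrist");np.savez("pics/w4.npz",p=p,d=d,**c)
f=np.load("pics/w4.npz");P=wcloud(f);print(get_state()["eef_pos"])
z=np.load("pose.npz");o=z["o"];yaw=float(z["yaw"]);Rz=np.array([[np.cos(yaw),-np.sin(yaw)],[np.sin(yaw),np.cos(yaw)]])
L=(P[...,:2]-o)@Rz;k=(d>0)&(P[...,2]>.150)&(P[...,2]<.17)&(abs(L[...,1]+.065)<.02)&(abs(L[...,0])<.1)&(L[...,0]<.01)
print("tab local",L[k].mean(0),k.sum(),"expect -0.013")
k=(d>0)&(abs(L[...,1]-.0625)<.05)&(abs(L[...,0])<.08);print("lid z",np.percentile(P[k][:,2],[2,50,98]))
cv2.imwrite("pics/w4.png",p[:260,:,::-1])
E
```

```text
[0.69561328 0.02230822 0.27875704]
tab local [-0.01075087 -0.06616215] 342 expect -0.013
lid z [0.11752581 0.1191926  0.12101988]
```

View pics/w4.png

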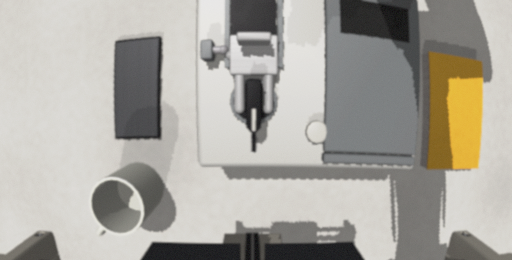

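The picture shows the lock's prongs (240–270,95) either side of the bar. The pointer is on the mark at (254,135), the lid is shut, and the phone, mug and book are in place.

```bash
python3 -c "
from station import *
print(job_done())"
```

```text
the job is handed in; nothing more can be done
None
```

I handed the job in at about 23 s: lid pressed shut, then the dial turned clockwise onto the mark, then the child lock pushed home to its stop. The phone, book and mug were left untouched, and the last picture agrees; no verdict was returned.

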